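Open a coin-tube box and shut its tubes in the deposit bin

ROBOT

A 7-joint arm with a two-finger parallel gripper is mounted at the origin on the work surface. World frame = base frame: x ahead of the robot, y to its left, z up, the work surface at z = 0. Lengths are in m, angles in degrees, forces in N, time in s.
With the tool pointing down it reaches from about 0.4 to 0.875 m from the base axis. Payload 4.4 kg.
Tool frame: the origin (TCP) lies between the finger pads; the fingertips stand 11 mm ahead of it and the grasp point (between the pads) lies 8 mm behind it (env.tcp_to_tips is the distance from the TCP to the fingertips, in m); z points along the fingers, y is the line along which they close (so a half turn about z gives the same grasp; the last joint's range is limited). The gripper opens to 85 mm and grips with 20 to 120 N. Pads are 22 mm wide; open, the fingers measure 114 mm over their backs; the gripper's body (76 mm by 85 mm) begins 54 mm behind the grasp point. The pads swing forward as they close: fully open they stand 13 mm farther back than shut.
Start: joints at [62.464, 36.005, 2.206, 86.941, -1.547, 57.084, -1.146], TCP at [0.262, -0.595, 0.242] pointing down, gripper open.
Joint ranges: [-175.42, 175.42], [-21.48, 121.26], [-71.46, 75.88], [10.55, 141.38], [-63.04, 243.04], [13.31, 113.54], [-168.57, 168.57]. Speed limits (degrees/s): [147.25, 147.25, 180, 180, 180, 180, 180].

INTERFACE

Orientations are given as [roll, pitch, yaw] about the fixed x, y, z axes, in that order (R = Rz(yaw) Ry(pitch) Rx(roll)).
In Python, from workcell import env, let_go, grab, status, grab_frame, camera_params, workorder, nets gives the robot as it stands. Calls block until the motion is done:
- env.move_pose(position, orientation): joint-space move of the TCP to a pose.
- env.move_linear(position, rotation=None, speed=0.15, guard=None): straight line of the TCP; rotation=None keeps the orientation; speed is the mean speed in m/s. With guard (N) it stops when the force on the tool has changed by that much, and returns True; else False.
- env.move_j(angles): joint-space move.
- let_go() and grab(f_grip=None): open the fingers fully, or close them until they stop; f_grip is the grip in N (None keeps the last).
- env.wait(seconds).
- env.ik(position, orientation): joint angles nearest the present ones, or None.
- status.sense(): the state.
- grab_frame(name): name is "side" or "top" or "wrist"; returns (picture, depth): 384x512x3 uint8, blue, green, red; 384x512 float32, m along the optical axis (not along the pixel's ray), 0 where there is no reading.
- camera_params(name): a dict with "fx", "fy", "cx", "cy" (pixels), "k1" (the pictures are not rectified: a ray, as slopes to the right and down, at radius r is drawn at 1 + k1 r^2 times it, then the intrinsics apply), "view" (4x4, takes a point from world to camera coordinates); the wrist camera has in their place "tool_from_camera" (4x4, takes a point from camera to tool coordinates, whose origin is the TCP and whose axes are the flange's). Camera axes: x right, y down, z forward; pixel columns grow to the right and rows downward; lengths in m; the calibration is good to about 2 mm. A picture is of the moment at which its call begins: read the wrist's pose just before it. camera_params takes no time and is no camera call.
A pose or a line that the arm cannot do raises env.MotionError and nothing moves.
- workorder.job_done(): hands the job in; it is judged then, once.
Trained networks look in the newest picture that a camera, given by its name, has taken for a name from the list of things; names that differ only in an ending like _2 or _b are one class to them, and where a whole thing is asked for, a point or a joint stands for the part that bears it (a point fixed in the world has none). Each returns a list of dicts, best first, with "p" (0 to 1); they miss things now and then, are a little off and sometimes report something else, mostly with a low value. They report only what shows in the picture. A call takes as long as a camera call. They do not tell look-alikes from the thing itself.
- nets.regions_of(camera, thing): "mask" (384x512 bool, what is visible of it) and "xy" ([column, row] in pixels, amid what is visible of it).
The state is a dict: "t": time; "joint_pos": joint angles; "joint_velocities": joint speeds; "joint_torque": joint torques, N m; "ee_pos": TCP position; "ee_rot": TCP orientation; "ft_force": force on the tool from outside, world axes, zero at the start; "ft_torque": the same for the moment, N m; "opening": finger opening in m; "grasp_force": force on a finger pad.
Only numpy, scipy, OpenCV 4.12 (cv2) and the standard library are available. Lean on these libraries where they do the work, as an engineer would, in place of code of your own. Each camera call takes 0.05 s, during which the arm holds its last target. There are 200 camera calls.

TASK

Slide the blue coin box along its dock until it is fully home against the red stop, where the red lips hold its base down, then draw its tight, deep lid straight up off it and stand the lid mouth-down on the green mat. Move every coin tube from the box into the steel deposit bin, then lay the yellow steel cover in the bin's recess and press it down until it sits level and flush with the rim. Leave the opened box base in the dock under the lips, and do not disturb the basket, calculator or mug.

Things in the scene. Friction and masses are not known exactly. Their poses are not given: they have to be found in the camera images.
- dock: Fixed aluminium dock for the box, 316 x 114 mm; origin on the counter, bed top 4 mm up. +x is the sliding direction, to a red stop 22 mm high. Dark side guides 11 mm high leave the box 3 mm play a side. Four red lips (11 to 15 mm up, reaching in to y = +-38 mm at x = 132..162 and -60..-30 mm) hang 6 mm over the box's ears once it is home, 2 mm above them.
- dock_home (a point): Where the centre of the box base (point box_mid) is when the box is fully home: on the dock's middle line, at x = +52 mm of the dock, 30 mm above the counter; axes as the dock's. The box starts 45 to 75 mm short of it, on the bed between the guides, x axis along the dock's, ears clear of the lips.
- box_mid (a point): Centre of the blue box base, 26 mm over its underside; loose, 0.3 kg without tubes, z up. Floor 209 x 70 x 5 mm, ear plates at both ends (overall 221 x 88 mm); on it a black foam block 197 x 60 mm, top 46 mm over the underside, five 33 mm square cells at x = -74, -37, 0, 37, 74 mm. Sprung felt strips grip the lid: without the lips the base comes up with it.
- lid_mid (a point): Centre of the deep blue lid, half-way up: 205 x 68 x 86 mm (x, y, z), rigid 2.5 mm walls, open below, white label on top, 0.15 kg. Grip across its 68 mm width. On the box its rim is 5 mm over the box's underside; it overlaps the foam 41 mm (1.5 mm play a side) and the tubes stand 80 mm up into it: raise it 85 mm or more to clear them. The first 40 mm take 8 to 18 N.
- tube0_mid (a point): Centre of the square clear coin tube with a red cap, 30 x 30 x 80 mm (z along its length, cap at +z), about 0.12 kg. Starts upright in any cell of the box, its lower end 5 mm over the box's underside, 39 mm of it above the foam. Three to five tubes are present; an absent one reads None.
- tube1_mid (a point): Centre of the square clear coin tube with a yellow cap, 30 x 30 x 80 mm (z along its length, cap at +z), about 0.12 kg. Starts upright in any cell of the box, its lower end 5 mm over the box's underside, 39 mm of it above the foam. Three to five tubes are present; an absent one reads None.
- tube2_mid (a point): Centre of the square clear coin tube with a green cap, 30 x 30 x 80 mm (z along its length, cap at +z), about 0.12 kg. Starts upright in any cell of the box, its lower end 5 mm over the box's underside, 39 mm of it above the foam. Three to five tubes are present; an absent one reads None.
- tube3_mid (a point): Centre of the square clear coin tube with a orange cap, 30 x 30 x 80 mm (z along its length, cap at +z), about 0.12 kg. Starts upright in any cell of the box, its lower end 5 mm over the box's underside, 39 mm of it above the foam. Three to five tubes are present; an absent one reads None.
- tube4_mid (a point): Centre of the square clear coin tube with a white cap, 30 x 30 x 80 mm (z along its length, cap at +z), about 0.12 kg. Starts upright in any cell of the box, its lower end 5 mm over the box's underside, 39 mm of it above the foam. Three to five tubes are present; an absent one reads None.
- bin: Fixed open steel deposit bin, 237 (x) x 140 (y) mm outside, rim 96 mm above its origin (centre of its underside, on the counter). Opening 205 (x) x 112 (y) mm, floor 4 mm up. Tubes may stand or lie anywhere in it; standing, they reach 84 mm up.
- bin_seat (a point): Centre of the cover's recess, at its ledge, 90 mm above the counter; axes as the bin's. Recess 227 (x) x 130 (y) mm, 6 mm deep. Two rubber friction catches (90 mm along y, at x = +-106.5 mm) stand 7 mm above the ledge: a cover laid in rests on them until pressed down against their friction (about 8 N each); they then stay down. A push at the middle sinks it level.
- cover_mid (a point): Centre of the slab of the loose yellow steel cover, 221 (x) x 124 (y) x 6 mm, 0.3 kg, z up; starts flat on the counter. Amid its top stands a black upright tab to hold: 10 mm thick (along x), 50 mm long (along y), from 3 to 43 mm above this point. Fits the recess with 3 mm play a side, its x axis along the bin's, either way round.
- mat: Fixed green mat 240 (x) x 120 (y) x 3 mm on the counter, origin at its underside centre: the place for the lid.
- basket: White perforated basket of loose coins, 120 x 200 x 84 mm; leave alone.
- calculator: Grey desk calculator, 150 x 85 x 20 mm; leave alone.
- mug: Blue mug, 82 mm across and 92 mm high; leave alone.
Not all that is in view belongs to the job. What is shaped like the part that bears lid_mid but orange is not meant. What is shaped like the part that bears box_mid but pink is not meant.

How it is judged:
By the outcome, as a careful person would: the job done as asked, in the order asked, and still so for the second after the job is handed in, with the robot touching nothing.
Of tube0, tube1, tube2, tube3, tube4 only 3 to 5 are there at a start; the rules pass over those that are not, and their reading is None.
At some moment in a run one of cover may be knocked a few centimetres aside while the robot is not near it.
Once in a run the grip may slacken for a moment while it holds something.
It also fails if it takes over 210 s, if anything falls off the work surface, if the arm or the gripper's body presses on something with over 40 N, if the wrist force passes 120 N, or if a joint passes its speed limit or range.

## Working session

There is one attempt and no reset: what is moved stays moved. The work goes in short steps, each a Python script; the robot and the scene stay as the last script left them, time stands still between calls to the robot, and variables do not carry over. Pictures are saved under pics/ and viewed, at most 14 in all, crops included, and the job is handed in when it is done.

```bash
ls; mkdir -p pics; python3 - <<'E'
from workcell import env, status, grab_frame, camera_params
import cv2,numpy as np
for n in("side","top"):
    p,d=grab_frame(n); cv2.imwrite(f"pics/{n}0.png",p); c=camera_params(n); print(n,{k:np.round(v,4).tolist() for k,v in c.items()})
s=status.sense(); print(s['t'],s['ee_pos'],s['ee_rot'],s['opening'],env.tcp_to_tips)
print(camera_params("wrist"))
E
```

```text
pics
side {'fx': 379.3417, 'fy': 379.3417, 'cx': 250.1653, 'cy': 193.3017, 'k1': 0.0213, 'view': [[-0.9981, -0.0607, -0.0101, 0.5029], [-0.0367, 0.7197, -0.6933, 0.1663], [0.0493, -0.6916, -0.7206, 0.9925], [0.0, 0.0, 0.0, 1.0]]}
top {'fx': 475.3374, 'fy': 475.3374, 'cx': 263.03, 'cy': 194.1519, 'k1': -0.0607, 'view': [[0.0107, -0.9998, -0.0169, -0.09], [-0.9837, -0.0075, -0.1794, 0.5399], [0.1792, 0.0185, -0.9836, 1.2824], [0.0, 0.0, 0.0, 1.0]]}
0.1 [ 0.26175126 -0.59434624  0.24145566] [-1.79897633e+02  3.15473087e-04  2.37647132e+01] 0.08548751203871474 0.011
{'fx': 274.27351284132595, 'fy': 274.27351284132595, 'cx': 254.15898843891753, 'cy': 194.6589932746215, 'k1': -0.013586979795950794, 'tool_from_camera': array([[ 3.49407070e-04, -9.60571389e-01, -2.78033243e-01,
         7.10453330e-02],
       [ 9.99998986e-01,  7.19448772e-04, -1.22890050e-03,
         1.30919200e-04],
       [ 1.38047733e-03, -2.78032532e-01,  9.60570666e-01,
        -1.31506440e-01],
       [ 0.00000000e+00,  0.00000000e+00,  0.00000000e+00,
         1.00000000e+00]])}
```

View pics/top0.png

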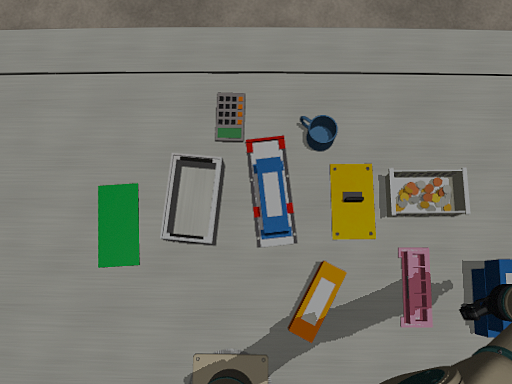

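View pics/side0.png

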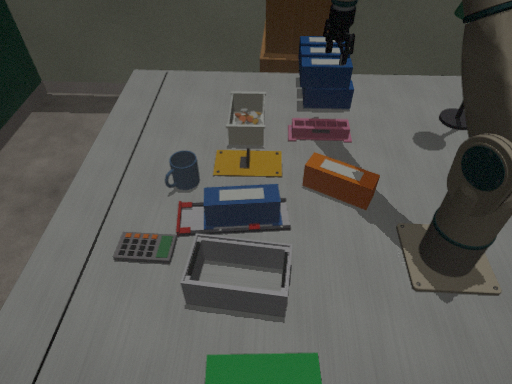

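```bash
cat > h.py <<'E'
import numpy as np, cv2, sys
from scipy.spatial.transform import Rotation as R
from workcell import env, let_go, grab, status, grab_frame, camera_params, workorder, nets
def cloud(name):
    "picture, 384x512x3 world points (nan where no depth)"
    s=status.sense(); p,d=grab_frame(name); c=camera_params(name)
    u,v=np.meshgrid(np.arange(512.),np.arange(384.))
    x=(u-c['cx'])/c['fx']; y=(v-c['cy'])/c['fy']; a,b=x,y
    for _ in range(5):
        k=1+c['k1']*(a*a+b*b); a,b=x/k,y/k
    P=np.stack([a*d,b*d,d],-1)
    if name=="wrist":
        T=c['tool_from_camera']; W=R.from_euler('xyz',s['ee_rot'],degrees=True).as_matrix()
        P=(P@T[:3,:3].T+T[:3,3])@W.T+s['ee_pos']
    else:
        V=np.linalg.inv(c['view']); P=P@V[:3,:3].T+V[:3,3]
    P[d<=0]=np.nan
    return p,P
def rect(Q):
    "centre, long, short side, yaw (deg, of the long side, -90..90) of xy points"
    (cx,cy),(w,h),a=cv2.minAreaRect((Q[:,:2]*1000).astype(np.float32))
    if w<h: w,h,a=h,w,a+90
    return np.array([cx,cy])/1000,w,h,(a+90)%180-90
def clean(m,n=2):
    return cv2.erode(m.astype(np.uint8),np.ones((n,n)))>0
def down(yaw): return [180,0,yaw]
def st(msg=''):
    s=status.sense(); print(msg,'t',round(s['t'],1),'pos',np.round(s['ee_pos'],4),'rot',np.round(s['ee_rot'],1),'op',round(s['opening'],4),'gf',round(s['grasp_force'],1),'F',np.round(s['ft_force'],1)); return s
E
python3 - <<'E'
from h import *
p,P=cloud("top"); Z=P[...,2]
for n,lo,hi in [("lid_mid",.085,.105),("bin",.088,.104),("cover_mid",-.005,.015),("mat",-.005,.012),("dock",.0,.03),("mug",-.01,.2),("basket",0.,.2),("calculator",0,.2)]:
    for r in nets.regions_of("top",n)[:3]:
        m=r["mask"]; q=P[clean(m)&(Z>lo)&(Z<hi)]
        if len(q)<20: print(n,r['p'],r['xy'],len(q)); continue
        c,w,h,a=rect(q); print(n,round(r["p"],2),np.round(r["xy"]),len(q),np.round(c,4),round(w),round(h),round(a,1),"z",np.round(np.median(q[:,2]),4))
hsv=cv2.cvtColor(p,cv2.COLOR_BGR2HSV)
red=((hsv[...,0]<6)|(hsv[...,0]>174))&(hsv[...,1]>200)&(hsv[...,2]>90); red[:,:240]=0; red[:,300:]=0; red[250:]=0
n,l,s,c=cv2.connectedComponentsWithStats(red.astype(np.uint8))
for i in range(1,n):
    if s[i,4]>15: q=P[l==i]; print("red",s[i],np.round(np.nanmedian(q,0),4),rect(q[np.isfinite(q[:,0])]))
E
```

```text
lid_mid 0.91 [272. 196.] 1800 [ 0.5313 -0.1115] 203 68 7.1 z 0.0943
lid_mid 0.83 [316. 303.] 1182 [ 0.2509 -0.2309] 204 68 -27.4 z 0.087
bin 0.95 [194. 200.] 1144 [0.5228 0.108 ] 238 141 -5.2 z 0.0931
bin 0.2 [350.2, 204.4] 0
cover_mid 0.72 [351. 204.] 2992 [ 0.5294 -0.3419] 217 123 0.8 z 0.0049
mat 0.68 [118. 220.] 3169 [0.4555 0.3337] 236 119 4.2 z 0.0026
dock 0.78 [256. 183.] 1636 [ 0.5568 -0.1102] 314 113 7.2 z 0.0068
mug 0.64 [321. 131.] 859 [ 0.7218 -0.2353] 106 82 72.8 z 0.035
basket 0.25 [230. 121.] 1378 [0.7796 0.0146] 151 85 0.2 z 0.0176
calculator 0.57 [231. 118.] 1354 [0.7786 0.0126] 149 85 -1.0 z 0.0176
red [246 136  39  17 184] [ 0.704  -0.0885  0.017 ] (array([ 0.69677838, -0.08878511]), 109.773681640625, 35.86566925048828, -82.96753883361816)
red [287 203   6  10  51] [ 0.5079 -0.1618  0.0139] (array([ 0.50869635, -0.16033359]), 26.207841873168945, 14.620240211486816, 2.932234525680542)
red [254 207   5  10  42] [ 0.4952 -0.0647  0.0132] (array([ 0.49709363, -0.06481089]), 26.894060134887695, 12.021293640136719, -0.18121337890625)
```

```bash
python3 - <<'E'
from h import *
yaw=7.1; u=np.array([np.cos(np.radians(yaw)),np.sin(np.radians(yaw))])
c=np.array([.5313,-.1115])
env.move_pose([*c,.22],down(yaw)); st()
p,P=cloud("wrist"); cv2.imwrite("pics/w1.png",p); Z=P[...,2]
for r in nets.regions_of("wrist","lid_mid")[:2]:
    q=P[clean(r["mask"])&(Z>.085)&(Z<.105)]
    if len(q)>50: print(r['p'],rect(q),np.median(q[:,2]))
env.move_linear([*c,.10],speed=.15)
print(env.move_linear([*c,.057],speed=.06,guard=10)); st()
grab(60); st("grab")
E
```

```text
t 2.5 pos [ 0.5312 -0.1128  0.2201] rot [180.  -0.   7.] op 0.0852 gf 0.0 F [-1.1  0.5 -0.2]
0.63 (array([ 0.53478583, -0.11064661]), 203.9837188720703, 67.09870910644531, 7.102190971374512) 0.09510563989546589
False
 t 4.5 pos [ 0.5314 -0.1116  0.0571] rot [180.   -0.    7.1] op 0.0854 gf 0.0 F [ 0.2  0.  -0.8]
grab t 4.8 pos [ 0.5315 -0.1111  0.0576] rot [-180.    -0.     7.1] op 0.0674 gf 68.8 F [-0.2  2.1  4.7]
```

View pics/w1.png

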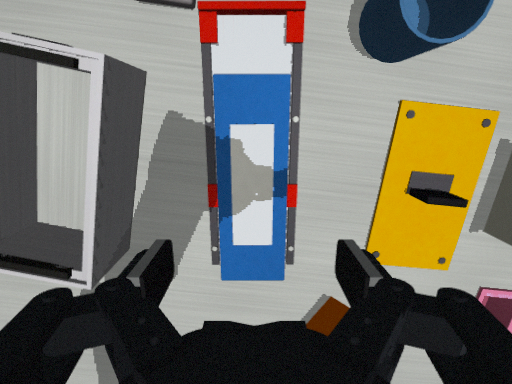

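The wrist view shows the blue lid at about (252,180), aligned with the dock. The red stop is at row 5, the rear lips at row 195, and the way ahead is clear. The grip holds at 67 mm, so I'll slide now.

```bash
python3 - <<'E'
from h import *
yaw=7.1; u=np.array([np.cos(np.radians(yaw)),np.sin(np.radians(yaw))])
a=status.sense()['ee_pos'].copy()
b=a+np.r_[u*.05,0]
print(env.move_linear(b,speed=.05,guard=25)); st()
p=status.sense()['ee_pos']
print(env.move_linear(p+np.r_[u*.04,0],speed=.03,guard=22)); s=st()
d=s['ee_pos']-a; print("travel mm",d[:2]@u*1000,"side",d[:2]@[-u[1],u[0]]*1000)
p,P=cloud("top"); Z=P[...,2]
cv2.imwrite("pics/t2.png",cv2.resize(p[110:270,200:340],(700,800))[:600])
E
```

```text
False
 t 5.9 pos [ 0.5764 -0.106   0.0576] rot [-180.     0.5    7. ] op 0.0671 gf 69.7 F [-8.7 -1.6  9.9]
True
 t 6.8 pos [ 0.5969 -0.104   0.0576] rot [-179.9    1.2    7. ] op 0.0675 gf 69.2 F [-2.4  0.1  6.1]
travel mm 65.7693963189391 side -1.0443858247778213
```

```bash
python3 - <<'E'
from h import *
yaw=7.1; u=np.array([np.cos(np.radians(yaw)),np.sin(np.radians(yaw))])
let_go(); p=status.sense()['ee_pos']; env.move_linear([p[0],p[1],.057],down(yaw),speed=.05); st()
grab(60); a=st()['ee_pos']
print(env.move_linear(a+np.r_[u*.02,0],speed=.03,guard=25)); s=st()
print((s['ee_pos']-a)[:2]@u*1000)
env.move_linear(s['ee_pos'],down(yaw),speed=.03); let_go()
env.move_linear(s['ee_pos']+[0,0,.16],down(yaw)); st()
p,P=cloud("wrist"); cv2.imwrite("pics/w2.png",p); Z=P[...,2]
for r in nets.regions_of("wrist","lid_mid")[:2]:
    q=P[clean(r["mask"])&(Z>.085)&(Z<.11)]
    if len(q)>50: print(r['p'],rect(q),np.median(q[:,2]))
E
```

```text
t 7.4 pos [ 0.5959 -0.1037  0.0569] rot [-1.8e+02  1.0e-01  7.1e+00] op 0.0855 gf 0.0 F [-0.1 -0.5 -0. ]
 t 7.7 pos [ 0.5966 -0.1039  0.0572] rot [180.   -0.    7.1] op 0.0674 gf 70.1 F [-1.1 -0.6  2.7]
True
 t 8.1 pos [ 0.5964 -0.1039  0.0572] rot [-179.9    0.8    7.1] op 0.0677 gf 70.4 F [-1.4 -0.   5.1]
-0.14747249569432774
 t 9.9 pos [ 0.5958 -0.1038  0.2163] rot [-1.8e+02  1.0e-01  7.1e+00] op 0.0854 gf 0.0 F [-0.2  0.2 -0.6]
0.76 (array([ 0.59973639, -0.10361339]), 205.43504333496094, 67.9242172241211, 7.078869342803955) 0.0951750608894586
```

View pics/w2.png

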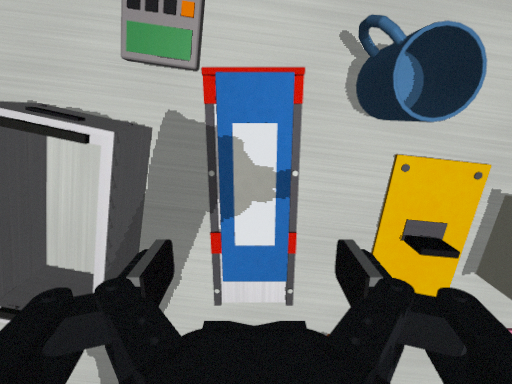

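The lid's front edge now meets the red stop (row 70), and the rear lips (row 243) sit beside the box. The second push gave no travel, so the box is home. Next I'll draw the lid off and put it on the mat.

```bash
python3 - <<'E'
from h import *
yaw=7.1; c=np.array([.5985,-.1037])
env.move_linear([*c,.10],down(yaw))
env.move_linear([*c,.057],speed=.08,guard=10)
grab(90); a=st("grip")['ee_pos']
for dz,v in[(.02,.03),(.045,.04),(.10,.06),(.16,.12)]:
    env.move_linear(a+[0,0,dz],down(yaw),speed=v); s=st(f"{dz}")
    if s['opening']<.06: break
p,P=cloud("side"); cv2.imwrite("pics/s3.png",p)
E
```

```text
grip t 11.9 pos [ 0.599  -0.1037  0.0578] rot [ 1.8e+02 -1.0e-01  7.1e+00] op 0.0671 gf 103.4 F [-0.2 -0.   4.1]
0.02 t 12.7 pos [ 0.5998 -0.104   0.0784] rot [ 1.8e+02 -1.0e-01  7.1e+00] op 0.0672 gf 104.1 F [ -1.1  -0.5 -10. ]
0.045 t 13.5 pos [ 0.5998 -0.1038  0.1039] rot [ 1.8e+02 -1.0e-01  7.1e+00] op 0.0673 gf 106.1 F [ 0.9  0.1 -1.4]
0.1 t 14.6 pos [ 0.5986 -0.1036  0.1574] rot [-180.     0.     7.1] op 0.067 gf 102.5 F [ 0.5  0.4 -1.7]
0.16 t 15.2 pos [ 0.5984 -0.1036  0.2173] rot [-1.8e+02  1.0e-01  7.1e+00] op 0.0669 gf 102.6 F [-0.4  0.9 -1.8]
```

View pics/s3.png

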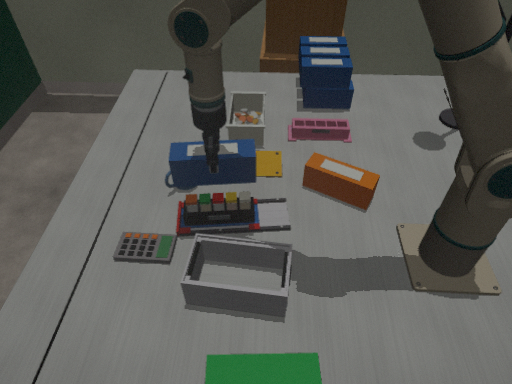

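The lid is off and level at (212,160). The base stayed in the dock with all five tubes in it: orange, green, red, yellow and white at row 200. Now to place the lid.

```bash
python3 - <<'E'
from h import *
m=np.array([.4555,.3337]); y=4.2
env.move_linear([.53,.1,.217],down(y),speed=.25)
env.move_linear([*m,.217],down(y),speed=.25); st()
env.move_linear([*m,.075],speed=.15)
print(env.move_linear([*m,.048],speed=.03,guard=5)); st()
let_go(); env.wait(.2)
env.move_linear([*m,.2],speed=.2)
env.move_pose([.50,.15,.33],down(0))
p,P=cloud("top"); Z=P[...,2]; cv2.imwrite("pics/t4.png",p)
for r in nets.regions_of("top","lid_mid")[:3]:
    q=P[clean(r["mask"])&(Z>.08)&(Z<.105)]
    if len(q)>50: print(r['p'],rect(q),np.median(q[:,2]),np.ptp(q[:,2]))
hsv=cv2.cvtColor(p,cv2.COLOR_BGR2HSV)
for i in range(5):
  for r in nets.regions_of("top",f"tube{i}_mid")[:2]:
    q=P[r["mask"]&(Z>.07)]; 
    if len(q)>5: print(i,r['p'],np.round(r['xy']),np.round(np.median(q,0),4),len(q))
E
```

```text
t 17.4 pos [0.4565 0.3314 0.2169] rot [179.9  -0.    4. ] op 0.0671 gf 102.6 F [ 0.8  0.2 -1.8]
True
 t 19.2 pos [0.4553 0.3335 0.0518] rot [180.    0.    4.2] op 0.0672 gf 103.9 F [-1.5 -0.6  5. ]
0.88 (array([ 0.25089291, -0.23097803]), 205.01539611816406, 69.0149154663086, -27.17764663696289) 0.08541699250152801 0.013546927373266016
0.51 (array([ 0.55890887, -0.11007484]), 27.784957885742188, 26.651243209838867, -79.26913070678711) 0.08760817901034224 0.014869422744502092
0 0.7 [269. 175.] [ 0.5948 -0.1043  0.0878] 130
1 0.68 [275. 186.] [ 0.5588 -0.1099  0.0873] 130
1 0.45 [318. 130.] [ 0.7312 -0.244   0.0856] 267
3 0.51 [268. 146.] [ 0.6656 -0.0955  0.0874] 129
4 0.56 [273. 202.] [ 0.5228 -0.113   0.0872] 128
```

View pics/t4.png

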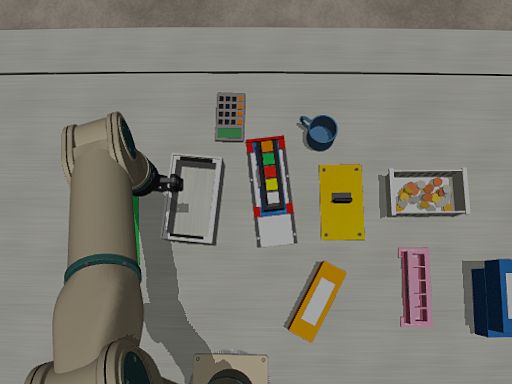

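The cover has been nudged (now near (342,202)), so I'll re-measure it later. Caps sit from row 146 (orange) to row 202 (white). The arm hides the mat. Next I'll check the bin and tubes from the wrist and move the first tube.

```bash
cat >> h.py <<'E'
BY=-5.2; bc=np.array([.5228,.108])
def rot2(a): a=np.radians(a); return np.array([[np.cos(a),-np.sin(a)],[np.sin(a),np.cos(a)]])
def tube(cell,slot,box,bc,BY,yp=7.1,yaw_bin=None):
    "carry the tube in cell (x in box, m) to slot (xy in the bin, m)"
    yb=BY+90 if yaw_bin is None else yaw_bin
    c=np.array(box)+rot2(yp)@[cell,0]; g=np.array(bc)+rot2(BY)@slot
    env.move_pose([*c,.17],down(yp)); env.move_linear([*c,.10],down(yp),speed=.2)
    if env.move_linear([*c,.068],speed=.1,guard=8): st("contact!")
    grab(60); s=status.sense()
    if not .026<s['opening']<.034: st("bad grip"); return False
    env.move_linear([*c,.19],speed=.15)
    s=st("lifted")
    if s['opening']<.026: return False
    env.move_pose([*g,.19],down(yb)); env.move_linear([*g,.19],down(yb),speed=.1)
    s=st("over bin"); 
    if s['opening']<.026: return False
    env.move_linear([*g,.12],speed=.15)
    if env.move_linear([*g,.064],speed=.06,guard=6): st("touch")
    let_go(); env.move_linear([*g,.19],speed=.25); return True
E
python3 - <<'E'
from h import *
env.move_pose([.49,.108,.30],down(-5.2))
p,P=cloud("wrist"); Z=P[...,2]; cv2.imwrite("pics/w5.png",p)
for r in nets.regions_of("wrist","bin")[:2]:
    q=P[clean(r["mask"])&(Z>.089)&(Z<.102)]
    if len(q)>50: print(r['p'],rect(q),np.median(q[:,2]))
c=[.598,-.104]
env.move_pose([.56,-.108,.25],down(7.1))
p,P=cloud("wrist"); Z=P[...,2]
hsv=cv2.cvtColor(p,cv2.COLOR_BGR2HSV)
for i in range(5):
  for r in nets.regions_of("wrist",f"tube{i}_mid")[:1]:
    q=P[r["mask"]&(abs(Z-.089)<.006)]
    if len(q)>20: a=rect(q); print(i,round(r['p'],2),np.round(a[0],4),np.round(a[1:],1),np.median(q[:,2]), "cell x,y",np.round(rot2(-7.1)@(a[0]-c)*1000,1))
E
```

```text
0.77 (array([0.52416718, 0.10833509]), 236.2542266845703, 139.21800231933594, -4.879722595214844) 0.09396721037953494
0 0.63 [ 0.5991 -0.1039] [29.6 29.   7. ] 0.08885108091807972 cell x,y [ 1.1 -0.1]
1 0.77 [ 0.5636 -0.1085] [29.6 27.7  7.3] 0.08890711269612035 cell x,y [-34.7  -0.2]
2 0.78 [ 0.6345 -0.0992] [ 30.1  29.6 -82.9] 0.08878227224291081 cell x,y [36.8  0.2]
3 0.6 [ 0.6706 -0.0948] [ 29.5  29.3 -83.5] 0.08884521715718227 cell x,y [73.1  0.1]
4 0.64 [ 0.5272 -0.1128] [30.2 29.8  6.7] 0.08889709787513528 cell x,y [-71.4   0.1]
```

View pics/w5.png

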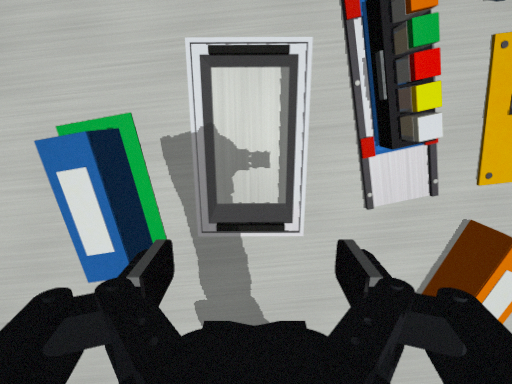

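The lid stands on the mat at (85,200) and the bin is empty and clear. Wrist measurements of the caps match the cell layout within 3 mm. Moving the tubes.

```bash
python3 - <<'E'
from h import *
bc=[.5238,.1082];box=[.599,-.104]
for cell,slot in [(.074,(.04,-.036)),(.037,(-.04,-.036))]:
    if not tube(cell,slot,box,bc,-5.0): print("FAIL",cell); break
p,P=cloud("wrist"); cv2.imwrite("pics/w6.png",p)
E
```

```text
lifted t 26.7 pos [ 0.6715 -0.0947  0.1888] rot [-1.8e+02  1.0e-01  7.1e+00] op 0.0295 gf 59.4 F [-0.2 -0.2 -1.8]
over bin t 27.7 pos [0.5612 0.0675 0.1896] rot [180.    0.   84.8] op 0.0294 gf 59.5 F [-0.8  0.1 -0.6]
touch t 29.3 pos [0.5599 0.0688 0.0635] rot [-179.9    0.    85. ] op 0.0295 gf 60.2 F [-0.1 -0.2  5.6]
lifted t 33.8 pos [ 0.6348 -0.0992  0.1889] rot [-1.8e+02  1.0e-01  7.1e+00] op 0.0294 gf 59.4 F [ 0.3  0.9 -1.2]
over bin t 35.0 pos [0.4816 0.075  0.1898] rot [180.    0.   84.9] op 0.0289 gf 59.5 F [ 0.3 -0.2 -1.5]
touch t 36.5 pos [0.4802 0.0758 0.0634] rot [-179.9    0.    85. ] op 0.0294 gf 60.2 F [-0.4  0.3  4.5]
```

View pics/w6.png

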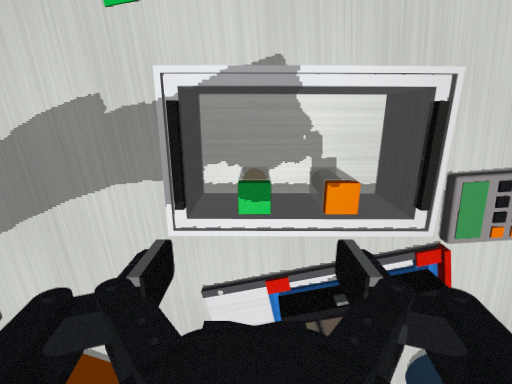

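The green (255,197) and orange (342,197) tubes both stand in the bin's near row, as planned. I'll carry on with the other three.

```bash
python3 - <<'E'
from h import *
bc=[.5238,.1082];box=[.599,-.104]
for cell,slot in [(0,(.04,.036)),(-.036,(-.04,.036)),(-.073,(0,0))]:
    if not tube(cell,slot,box,bc,-5.0): print("FAIL",cell); break
env.move_linear([.55,.0,.30],down(85),speed=.25)
p,P=cloud("wrist"); cv2.imwrite("pics/w7.png",p)
p,P=cloud("top"); Z=P[...,2]
for r in nets.regions_of("top","cover_mid")[:2]:
    q=P[clean(r["mask"])&(Z>-.005)&(Z<.015)]
    if len(q)>50: print(r['p'],rect(q),np.median(q[:,2]))
st()
E
```

```text
lifted t 41.2 pos [ 0.5982 -0.1038  0.189 ] rot [-1.8e+02  1.0e-01  7.1e+00] op 0.0292 gf 59.3 F [-0.1  0.1 -1.5]
over bin t 42.4 pos [0.5672 0.139  0.1898] rot [-180.     0.    84.8] op 0.0292 gf 59.3 F [-0.   0.1 -1.6]
touch t 44.0 pos [0.5661 0.1404 0.0635] rot [-179.9    0.    85. ] op 0.0294 gf 60.1 F [-0.1  0.4  5.7]
lifted t 48.7 pos [ 0.5625 -0.1082  0.1891] rot [-1.8e+02  1.0e-01  7.1e+00] op 0.0292 gf 59.2 F [-0.1 -0.4 -0.7]
over bin t 50.0 pos [0.4876 0.1464 0.1899] rot [180.    0.   84.9] op 0.0292 gf 59.2 F [-0.   0.3 -1.2]
touch t 51.5 pos [0.4865 0.1474 0.0635] rot [-179.9    0.    85. ] op 0.0291 gf 59.9 F [0.1 0.1 4.6]
lifted t 56.3 pos [ 0.5258 -0.1128  0.1892] rot [-1.8e+02  1.0e-01  7.1e+00] op 0.0291 gf 59.2 F [ 0.2  0.1 -1.5]
over bin t 57.4 pos [0.5241 0.1066 0.1899] rot [-180.     0.    84.8] op 0.0292 gf 59.2 F [ 1.2  0.3 -1.2]
touch t 59.0 pos [0.5231 0.1081 0.0635] rot [-179.9    0.    85. ] op 0.0295 gf 59.9 F [-0.1 -0.1  4.7]
0.59 (array([ 0.52640692, -0.30988242]), 217.83106994628906, 122.37542724609375, 1.0163309574127197) 0.004901795261604169
 t 61.1 pos [0.5489 0.0017 0.2984] rot [-179.8   -0.    85.2] op 0.0854 gf 0.0 F [ 0.1 -0.1 -0.3]
```

View pics/w7.png

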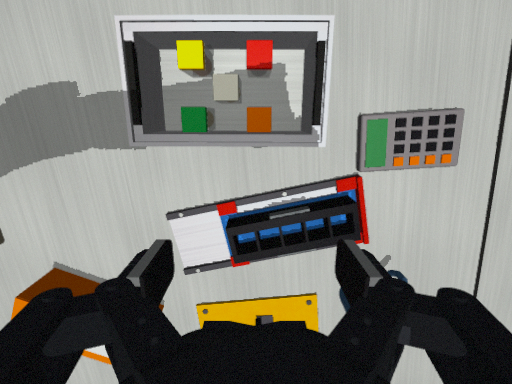

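All five tubes stand in the bin, and the box base is empty under the lips. The cover is partly visible at (258,312). I'll measure the bin and the cover from the same wrist attitude.

```bash
python3 - <<'E'
from h import *
def look(n,pos,yaw,lo,hi):
    env.move_pose(pos,down(yaw)); env.wait(.2)
    p,P=cloud("wrist"); Z=P[...,2]; r=nets.regions_of("wrist",n)
    for k in r[:2]:
        m=clean(k["mask"],1)&(Z>lo)&(Z<hi); q=P[m]
        if len(q)>50:
            a=rect(q); v,u=np.nonzero(m); print(n,round(k['p'],2),np.round(a[0],4),np.round(a[1:],2),np.median(q[:,2]),"px",u.min(),u.max(),v.min(),v.max())
    return p,P
look("bin",[.524,.04,.34],85,.089,.102)
p,P=look("cover_mid",[.526,-.378,.25],91,-.005,.012); cv2.imwrite("pics/w8.png",p)
q=P[(P[...,2]>.036)&(P[...,2]<.055)&(abs(P[...,0]-.526)<.06)&(abs(P[...,1]+.31)<.06)]
if len(q): print("tab",rect(q),np.median(q[:,2]),len(q))
E
```

```text
bin 0.75 [0.5247 0.1092] [237.76 138.52  -5.08] 0.09386649941594946 px 157 344 59 168
cover_mid 0.71 [ 0.5297 -0.3096] [223.   121.96   1.12] 0.005899644256931569 px 171 344 69 164
tab (array([ 0.53043231, -0.30970657]), 49.427825927734375, 9.702186584472656, -88.50529110431671) 0.04558977141007105 388
```

View pics/w8.png

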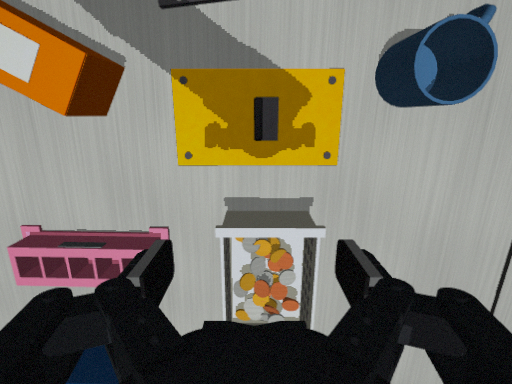

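Cover at (257,116) with its tab at (266,118); the tab and slab measurements agree. Basket and mug are clear of it. Next I'll grasp the cover, carry it over the bin and check before laying it in.

```bash
python3 - <<'E'
from h import *
c=[.5302,-.3097]; y=91.2
env.move_linear([*c,.12],down(y),speed=.2)
print(env.move_linear([*c,.026],speed=.08,guard=8)); st()
grab(110); st("grip")
env.move_linear([*c,.06],speed=.08); env.move_linear([*c,.24],speed=.15); st("up")
env.move_linear([.527,0,.24],down(88),speed=.2)
b=[.5246,.1090]
env.move_linear([*b,.24],down(85),speed=.2); env.wait(.2); st("over")
p,P=cloud("side"); cv2.imwrite("pics/s9.png",p)
p,P=cloud("top"); Z=P[...,2]
for r in nets.regions_of("top","cover_mid")[:1]:
    q=P[clean(r["mask"])]; print(r['p'],np.nanpercentile(q[:,2],[1,10,50,90,99]))
    q=q[abs(q[:,2]-np.nanmedian(q[:,2]))<.012]; print(rect(q)); A=np.c_[q[:,:2],np.ones(len(q))]; print("slope",np.linalg.lstsq(A,q[:,2],rcond=None)[0][:2])
E
```

```text
False
 t 65.9 pos [ 0.5306 -0.31    0.0266] rot [179.9   0.   91.2] op 0.0856 gf 0.0 F [-0.2  0.1  0.4]
grip t 66.5 pos [ 0.5302 -0.3097  0.0263] rot [180.    0.   91.2] op 0.0084 gf 107.5 F [-1.5  0.4  3.7]
up t 68.5 pos [ 0.5295 -0.3094  0.2389] rot [-1.799e+02 -1.000e-01  9.120e+01] op 0.0083 gf 107.2 F [-0.1  0.4 -3.9]
over t 71.1 pos [0.5248 0.107  0.24  ] rot [-1.80e+02  1.00e-01  8.48e+01] op 0.0083 gf 107.1 F [ 0.2 -0.7 -2.5]
```

View pics/s9.png

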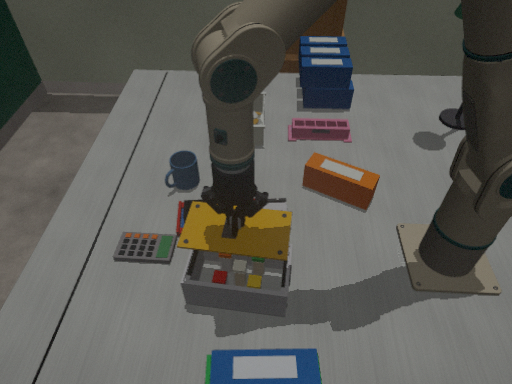

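The cover is held level over the bin at (235,230). Lowering it now, with the contact height as a check.

```bash
python3 - <<'E'
from h import *
b=[.5246,.1090]
env.move_linear([*b,.14],down(85),speed=.1); env.wait(.3); st()
print(env.move_linear([*b,.116],down(85),speed=.02,guard=6)); s=st("touch")
p,P=cloud("top"); Z=P[...,2]; q=P[150:250,150:235].reshape(-1,3)
cv2.imwrite("pics/t10.png",cv2.resize(p[140:260,140:250],None,fx=5,fy=5,interpolation=cv2.INTER_CUBIC))
E
```

```text
t 72.7 pos [0.5248 0.109  0.1403] rot [180.  -0.  85.] op 0.0084 gf 107.2 F [-0.1 -0.5 -2.8]
True
touch t 73.5 pos [0.5246 0.1089 0.1226] rot [-180.    0.   85.] op 0.0082 gf 108.2 F [1.1 0.  2.8]
```

View pics/t10.png

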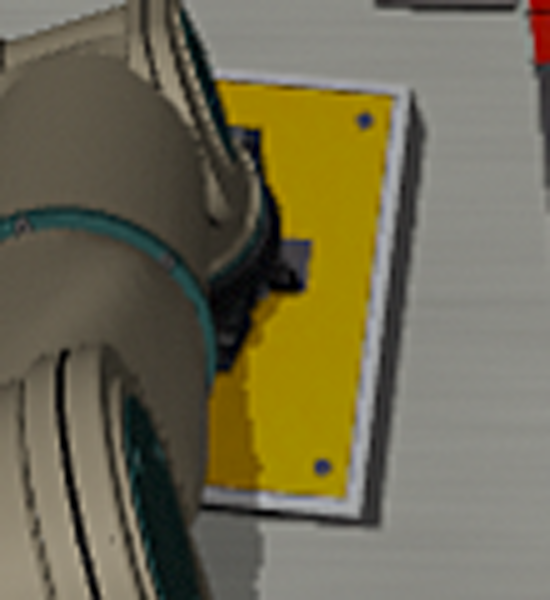

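The cover rests at catch height with an even rim border all round, so I'll press it down.

```bash
python3 - <<'E'
from h import *
b=[.5246,.1089]
print(env.move_linear([*b,.113],down(85),speed=.02,guard=45)); s=st("pressed"); 
if s['ee_pos'][2]<.1185:
    let_go(); env.wait(.2); env.move_linear([*b,.20],speed=.15)
    env.move_linear([.53,-.02,.32],down(85),speed=.2); env.wait(.2)
    p,P=cloud("wrist"); cv2.imwrite("pics/w11.png",p); Z=P[...,2]
    L=(P[...,:2]-b)@rot2(-5)
    ok=np.isfinite(Z)&(abs(Z-.095)<.02)
    A=lambda x0,x1,y0,y1: np.round(np.median(Z[ok&(L[...,0]>x0)&(L[...,0]<x1)&(L[...,1]>y0)&(L[...,1]<y1)])*1000,2)
    print("cover corners",[A(*x,*y) for x in((-.1,-.07),(.07,.1)) for y in((-.055,-.03),(.03,.055))])
    print("rim",A(-.1175,-.1145,-.05,.05),A(.1145,.1175,-.05,.05),A(-.1,.1,-.069,-.066),A(-.1,.1,.066,.069))
    for n,lo,hi,cam in[("cover_mid",.085,.105,"wrist")]:
        for r in nets.regions_of(cam,n)[:1]: q=P[clean(r["mask"])&(Z>lo)&(Z<hi)]; print(n,rect(q))
E
```

```text
False
pressed t 74.2 pos [0.5246 0.109  0.1162] rot [179.9  -0.   85. ] op 0.0086 gf 112.7 F [-7.3 -1.3 30.2]
cover corners [np.float64(96.1), np.float64(96.28), np.float64(95.8), np.float64(95.93)]
rim 96.1 95.87 95.81 95.97
```

```bash
python3 - <<'E'
from h import *
env.move_j([62.464,36.005,2.206,86.941,-1.547,57.084,-1.146]); env.wait(.5)
p,P=cloud("top"); cv2.imwrite("pics/t12.png",p); Z=P[...,2]
for r in nets.regions_of("top","lid_mid")[:2]:
    q=P[clean(r["mask"])&(Z>.08)&(Z<.105)]
    if len(q)>50: print("lid",rect(q),np.median(q[:,2]))
for r in nets.regions_of("top","mat")[:1]: print("mat",r['xy'])
st()
E
```

```text
lid (array([ 0.25050842, -0.23097153]), 201.39822387695312, 69.4635009765625, -26.87459945678711) 0.08556549946259762
lid (array([0.52177747, 0.10739912]), 236.21749877929688, 139.48902893066406, -5.193046569824219) 0.0934374229185766
mat [134.2, 231.7]
 t 80.1 pos [ 0.2619 -0.5949  0.2423] rot [180.   -0.   23.8] op 0.085 gf 0.0 F [-0.3  0.3 -0.1]
```

View pics/t12.png

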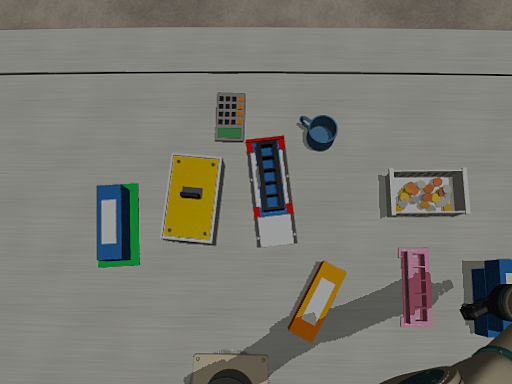

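The lid stands on the mat (110,222), the cover sits flush in the bin (192,198), the empty base is home under the lips, and the basket, calculator and mug haven't moved.

```bash
python3 -c "
from workcell import workorder
print(workorder.job_done())"
```

```text
the job is handed in; nothing more can be done
None
```

The job is handed in at about 80 s of the 210 s limit, with no verdict returned: box home under the lips, lid mouth-down on the mat, all five tubes in the bin, cover pressed flush with the rim, and the basket, calculator and mug untouched.

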